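# Hang the ring carrier on the drying rail and lock it in

## Robot

A 7-joint arm with a two-finger parallel gripper is mounted at the origin on a cart in front of the work surface, level with it; the furniture and walls round the work are solid. World frame = base frame: x ahead of the robot, y to its left, z up, the work surface at z = 0. Lengths are in mm, angles in rad, forces in N, time in s.
With the tool pointing down it reaches from about 400 to 900 mm from the base axis. Payload 5.5 kg.
Tool frame: the origin (TCP) lies at the very end of the fingers, on their centre line; the grasp point (between the pads) lies 19 mm behind it; z points along the fingers, y is the line along which they close (so a half turn about z gives the same grasp; the last joint's range is limited). The gripper opens to 85 mm and grips with 20 to 120 N. Pads are 22 mm wide; open, the fingers measure 114 mm over their backs; the gripper's body (76 mm by 85 mm) begins 54 mm behind the grasp point. The pads swing forward as they close: fully open they stand 13 mm farther back than shut.
Start: joints at [1.477, 0.501, -0.427, 1.55, 0.221, 1.138, -0.21], TCP at [227.063, -609.05, 231.31] pointing down, gripper open.
Joint ranges: [-2.88, 2.88], [-0.31, 2.03], [-1.54, 1.56], [0.2, 2.42], [-1.41, 4.55], [0.19, 2.02], [-2.57, 2.57]. Speed limits (rad/s): [2.57, 2.57, 3.14, 3.14, 3.14, 3.14, 3.14].

## Interface

Orientations are given as a rotation vector (axis times angle).
In Python, from station import arm gives the robot as it stands. The module is installed in compiled form; this text tells all that it offers.
- The arm moves only by the tool apply_moves, never from a script. Its argument "motion" is a list of rows, each a list of 7 numbers: the shift along the tool's x, y, z in m, then the turn, a rotation vector about the tool's x, y, z in degrees, then the opening, from 0 (shut) to 1 (fully open). In form: [[dx, dy, dz, ax, ay, az, claw], ...]. A call has 1 to 20 rows; each row shifts and turns the commanded pose from where the row before left it, along the tool's axes as they then stand; what a row does not reach is not made up. A row lasts 1/8 s, in which the tool goes at most 62.5 mm and 10.7 degrees, less where a joint would pass 70% of its speed; a pose out of reach is approached as far as the arm can. A call with a gripper value outside its range is refused whole. The fingers move at their own pace and stop on an object; "grip_force" is the grip in N (left out, the last holds). Time passes only in rows, so rows that do not move let the fingers close. It gives the time, the measured TCP pose, the force, the opening and the grip force at its end, in the units of the state.
- arm.state(): the state, without advancing time (a new reading comes with each control period).
- arm.grab_frame(name): name is "side" or "top"; returns a dict with "color" (400x640x3 uint8, red, green, blue), "fov_y" (degrees; the focal length in pixels is half the picture's height over the tangent of half this angle, whatever the lens; pixels are square), "cx", "cy" (the principal point, pixels), "k1" (the pictures are not rectified: a ray, as slopes to the right and down, at radius r is drawn at 1 + k1 r^2 times it, then the intrinsics apply), "xyz" and "rotation" of the camera in the world. Camera axes: x right, y down, z forward; pixel columns grow to the right and rows downward; lengths in mm; the calibration is good to about 2 mm. A picture is of the moment at which its call begins. There is no depth.
- arm.hand_in(): hands the job in; it is judged then, once.
The state is a dict: "clock": time; "joint_positions": joint angles; "dq": joint speeds; "tau": joint torques, N m; "eef_pos": TCP position; "tool_rot": TCP orientation; "force": force on the tool from outside, world axes, zero at the start; "wrist_torque": the same for the moment, N m; "width": opening from 0.0 (shut) to 1.0 (fully open); "gripper_force": force on a finger pad.
Only numpy, scipy, OpenCV 4.12 (cv2) and the standard library are available. Lean on these libraries where they do the work, as an engineer would, in place of code of your own. Each camera call takes 0.05 s, during which the arm holds its last target. There are 200 camera calls.

## Task

Hang the blue carrier of washed rings up to dry: keeping it upright, hook it over the rail in the open gap beside the raised yellow gate, slide it along the rail to the red marker so that its centre lines up with the marker, and let it hang there. Then swing the yellow gate down until it is fully closed. Do not disturb the other things on the bench.

Things in the scene. Friction and masses are not known exactly. Their poses are not given: they have to be found in the camera images.
- stand: Fixed drying stand on two wooden foot blocks, 90 x 50 x 14 mm, at y=+-210 mm; origin midway between them on the bench. A round rail, 12 mm diameter, runs along the stand's y from -210 to +210 mm, axis 165 mm above the bench, on two posts 177 mm high. A dark guard bar 8 x 8 mm runs behind it at x=+28 mm, same height, y=-210 to +85 mm; from y=+85 to +205 mm there is no guard: the gap.
- rail_top (a point): point on the top of the rail, at the middle of its length, 171 mm above the bench; axes as the stand
- load_point (a point): on the top of the rail (171 mm high) near the middle of the gap, stand y=+140 mm: a good place to hook on; axes as the stand. Come from the robot's side, foot plate below the rail, toe above it, then lower. The hook can go on or off only in the gap; elsewhere its toe runs below the guard bar.
- gate_hinge (a point): axis of the gate's hinge, at stand x=+28, y=+205 mm, 165 mm above the bench; the axis runs along the stand's x
- gate (a joint): yellow gate bar, 8 x 8 x 115 mm, hinged at its +y end. 0 = closed (lying along the stand's -y from the hinge, bridging the gap in line with the guard); pi/2 = straight up; starts leaning outwards, at 1.75 to 2.0. It stays where it is left (stiff hinge, about 1 N at its tip).
- gate_pad (a point): top of the black rubber push pad (12 mm wide, 30 mm long) near the gate's free end, 98 mm from the hinge; on the bar's upper side when closed, outer side when open, 7 mm off the bar's centre line
- marker: red pointer, 10 mm wide along the rail and 34 mm high, clipped on the guard bar, its top 24 mm above the bar's centre; origin in the middle of the guard bar, axes as the stand; look only (no obstacle)
- mark (a point): point level with the top of the rail, over the rail's axis, in line with the red marker: where the carrier's hook (hook) has to come
- carrier: loose ring carrier, 0.25 kg, standing on a blue foot plate (x -37..43, y +-35, 8 mm thick); origin on its underside below the hook. A stem at x=-14 (robot's side) rises to a downward-open hook, 24 mm wide inside in x, 20 mm along y. Its short leg at x=+14 ends 101 mm above the origin in a toe reaching to x=+34, 4 mm thick. Hang it with its axes along the stand's, toe away from the robot.
- hook (a point): underside of the hook's crest, in its middle, 125 mm above the carrier's origin; rests on the rail's top when hung
- grip (a point): in the blue grip tab with a white centre line that stands on the hook: 12 x 20 mm in section (x, y), from 130 to 176 mm above the carrier's origin. This point is 159 mm above the origin: grasp here from above, either way
- pickle_jar: bystander: jar with a black lid, 52 mm diameter, 64 mm high, origin under its centre; not to be disturbed
- spool: bystander: grey spool of solder, 52 mm diameter, 28 mm high, origin under its centre; not to be disturbed
- flux: bystander: white and yellow bottle with a red cap, 43 mm diameter, 108 mm high, origin under its centre; not to be disturbed
- solder_block: bystander: black soldering block, 66 x 100 x 27 mm, origin under its centre; not to be disturbed

How it is judged:
By the outcome, as a careful person would: the job done as asked, in the order asked, and still so for the second after the job is handed in, with the robot touching nothing.
It also fails if it takes over 64 s, if anything falls off the work surface, if the arm or the gripper's body presses on something with over 40 N, if the wrist force passes 120 N, or if a joint passes its speed limit or range.

## Working session

There is one attempt and no reset: what is moved stays moved. The work goes in short steps, Python scripts to look and compute and a tool call to move; the robot and the scene stay as the last step left them, time stands still between calls to the robot, and variables do not carry over. Pictures are saved under pics/ and viewed, at most 12 in all, crops included, and the job is handed in when it is done.

Besides the shell and the picture viewer there is one more tool, called after "Emit:" as a command line: name --pt "numbers of a row" for each row, then --argument value for the rest. apply_moves: Moves the arm, as the interface text tells. Its arguments: {"type":"object","properties":{"motion":{"type":"array"},"grip_force":{"type":"number"}},"required":["motion"]}

```bash
mkdir -p pics
cat > h.py <<'E'
import numpy as np, cv2
from station import arm
from scipy.spatial.transform import Rotation as R
def load(n):
    f=arm.grab_frame(n); return f
def rot(f):
    r=np.array(f["rotation"],float); return r if r.shape==(3,3) else R.from_rotvec(r).as_matrix()
def ray(f,u,v):
    F=200/np.tan(np.radians(f["fov_y"])/2)
    K=np.array([[F,0,f["cx"]],[0,F,f["cy"]],[0,0,1.]])
    p=cv2.undistortPoints(np.array([[[u,v]]],float),K,np.array([f["k1"],0,0,0,0.]))[0,0]
    d=rot(f)@np.array([p[0],p[1],1]); return np.array(f["xyz"],float),d/np.linalg.norm(d)
def onz(f,u,v,z):
    o,d=ray(f,u,v); return o+d*(z-o[2])/d[2]
def tri(a,b):
    (o,d),(p,e)=a,b
    t=np.linalg.lstsq(np.stack([d,-e],1),p-o,rcond=None)[0]
    x,y=o+t[0]*d,p+t[1]*e; return (x+y)/2,np.linalg.norm(x-y)
def proj(f,P):
    F=200/np.tan(np.radians(f["fov_y"])/2)
    c=rot(f).T@(np.array(P,float)-np.array(f["xyz"],float)); s=c[:2]/c[2]
    s=s*(1+f["k1"]*(s@s)); return s*F+np.array([f["cx"],f["cy"]])
E
python3 - <<'E'
from h import *
for n in("side","top"):
    f=load(n); cv2.imwrite(f"pics/{n}0.png",f["color"][:,:,::-1])
    print(n,{k:v for k,v in f.items() if k!="color"})
print(arm.state())
E
```

```text
side {'fov_y': 42.81252744683774, 'cx': 326.0454140682302, 'cy': 208.368066987662, 'k1': -0.13982746265099188, 'xyz': array([  538.63059915, -1045.39796649,   660.11702832]), 'rotation': array([-2.0638222 ,  0.06630531, -0.05533397])}
top {'fov_y': 44.15811713344979, 'cx': 324.43484243379726, 'cy': 193.78546927087848, 'k1': -0.11111581381412493, 'xyz': array([ 430.3446367,  -35.4377363, 1303.5484837]), 'rotation': array([-2.11730475,  2.13081655, -0.17097253])}
{'clock': 0.1, 'joint_positions': array([ 1.47718212,  0.50177578, -0.42677279,  1.55135256,  0.22080911,
        1.138304  , -0.21029406]), 'dq': array([-0.00023861, -0.00066826, -0.00295334, -0.00172851,  0.00194439,
       -0.00173321, -0.00098537]), 'tau': array([-1.16315277e-02, -5.70808303e+01, -5.83879128e+00, -2.81747961e+01,
        1.04904792e-02,  5.52501006e-03,  1.84821084e-05]), 'eef_pos': array([ 226.75905755, -608.4889724 ,  230.34344284]), 'tool_rot': array([-3.08998189e+00, -5.57245378e-01,  4.34663716e-04]), 'force': array([0.44442534, 0.29723461, 0.14725513]), 'wrist_torque': array([-0.00539416,  0.03188322, -0.04483443]), 'gripper_force': 0.0, 'width': 0.9974331736372946}
```

View pics/side0.png

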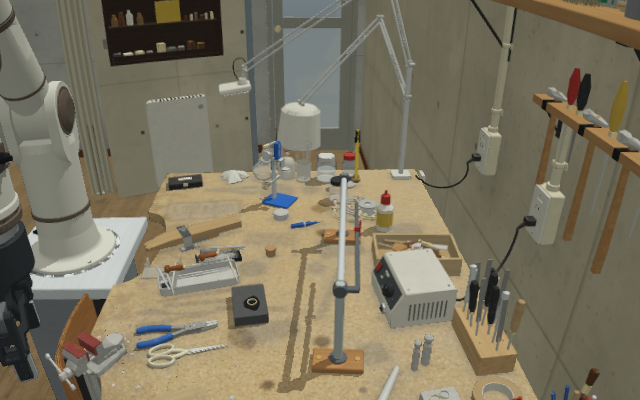

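View pics/top0.png

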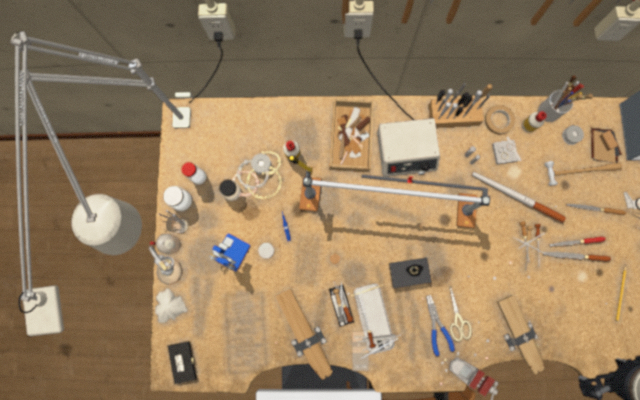

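The side view shows the stand nearly end-on (near post at (340,290), far foot (340,237)), the carrier at (280,200) and the yellow gate at (357,150). The top view shows the rail from (311,182) to (485,200), the red marker near (410,179), the carrier at (232,251) turned, and the flux at (293,150). I'll zoom in next.

Run:
```python
import cv2
t=cv2.imread("pics/top0.png")[130:290,200:400]; s=cv2.imread("pics/side0.png")[110:260,240:440]
cv2.imwrite("pics/topc.png",cv2.resize(t,None,fx=3.75,fy=3.75,interpolation=cv2.INTER_CUBIC))
cv2.imwrite("pics/sidec.png",cv2.resize(s,None,fx=4,fy=4,interpolation=cv2.INTER_CUBIC))
```

```text
(no output)
```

View pics/topc.png

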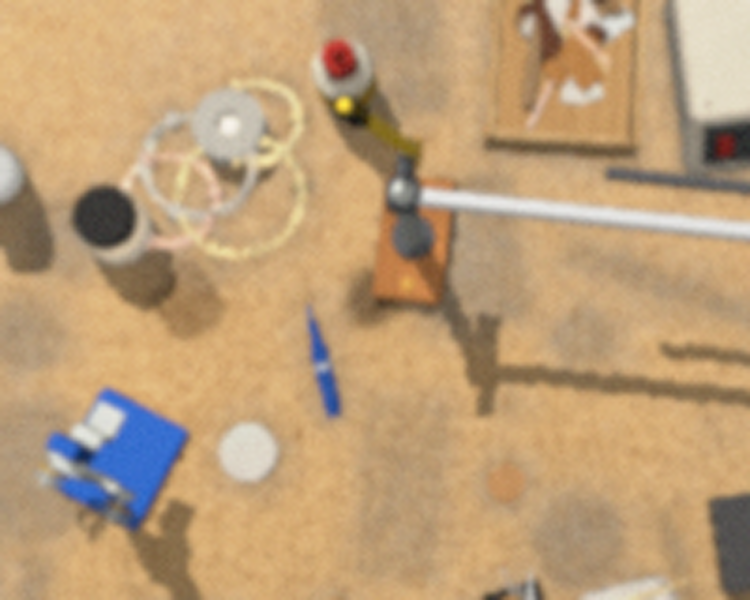

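View pics/sidec.png

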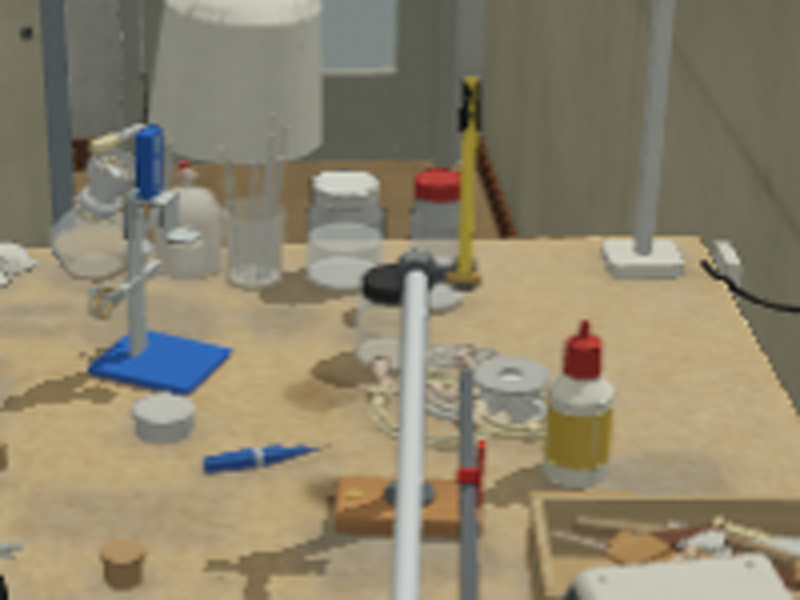

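The crops show: the carrier with tab top near topc (65,450), toe up-right, plate corners at topc (105,390), (188,435), (135,527) and sidec (175,333), (232,352), (185,390), (90,372). The rail, guard end at topc (608,174), and gate tip at topc (345,105)/sidec (470,80) are also clear.

```bash
cat > m.py <<'E'
from h import *
T=load("top");S=load("side")
hsv=lambda f:cv2.cvtColor(f["color"],cv2.COLOR_RGB2HSV)
tc=lambda x,y:(x/3.75+200-.37,y/3.75+130-.37); sc=lambda x,y:(x/4+240-.37,y/4+110-.37)
np.set_printoptions(precision=1,suppress=True)
print("plate top",[onz(T,*tc(*p),8) for p in((105,390),(188,435),(135,527))])
print("plate side",[onz(S,*sc(*p),8) for p in((175,333),(232,352),(185,390),(90,372))])
def blobs(f,lo,hi,box,amin=4):
    x0,y0,x1,y1=box;m=cv2.inRange(hsv(f),lo,hi);k=np.zeros_like(m);k[y0:y1,x0:x1]=m[y0:y1,x0:x1]
    n,l,s,c=cv2.connectedComponentsWithStats(k)
    return [(s[i],c[i]) for i in range(1,n) if s[i,4]>=amin]
B=((105,130,80),(125,255,255))
print("blue T",blobs(T,*B,(205,220,255,275)));print("blue S",blobs(S,*B,(250,130,305,215)))
Rd=((170,120,80),(180,255,255))
print("red T",blobs(T,*Rd,(370,165,450,200),1));print("red S",blobs(S,*Rd,(340,210,370,245),1))
Y=((22,150,100),(32,255,255))
print("yel T",blobs(T,*Y,(280,145,320,175),1));print("yel S",blobs(S,*Y,(350,125,365,185),3))
# rail in top
g=T["color"].astype(int).min(2);P=[]
for u in range(325,470,5):
    c=np.arange(178,205);w=np.clip(g[178:205,u]-165,0,None)
    if w.sum()>0:P.append(onz(T,u,(c*w).sum()/w.sum(),168)[:2])
P=np.array(P);vx,vy,x0,y0=cv2.fitLine(P.astype(np.float32),cv2.DIST_HUBER,0,.01,.01).ravel()
print("rail",x0,y0,"yaw",np.degrees(np.arctan2(-vx*np.sign(vy),abs(vy))),"res",np.std((P-[x0,y0])@[vy,-vx]))
O=((3,120,80),(14,255,255))
print("foot T",blobs(T,*O,(290,170,500,240),20))
print("guard end",onz(T,*tc(608,174),165))
E
python3 m.py
```

```text
plate top [array([553.2, 239. ,   8. ]), array([521.3, 179.3,   8. ]), array([457.1, 215.5,   8. ])]
plate side [array([516.7, 262.2,   8. ]), array([556.7, 230.4,   8. ]), array([523.7, 175.5,   8. ]), array([458.4, 205.1,   8. ])]
blue T [(array([213, 235,  36,  35, 427], dtype=int32), array([234.9, 250.6])), (array([217, 258,  12,   7,  55], dtype=int32), array([222.4, 260.7]))]
blue S [(array([274, 141,   6,  19,  89], dtype=int32), array([276.2, 149.9])), (array([262, 193,  35,  15, 311], dtype=int32), array([279.9, 200.3]))]
red T [(array([395, 167,   1,   1,   1], dtype=int32), array([395., 167.]))]
red S []
yel T [(array([289, 156,   5,   5,  21], dtype=int32), array([291., 158.])), (array([298, 161,  13,  10,  45], dtype=int32), array([304. , 165.9]))]
yel S [(array([357, 130,   2,   2,   4], dtype=int32), array([357.5, 130.5])), (array([355, 141,   5,  38,  99], dtype=int32), array([356.5, 159.6]))]
rail 637.248 -185.81902 yaw -6.6006584 res 0.19640477340647464
foot T [(array([299, 185,  21,  27, 320], dtype=int32), array([309.6, 199.9])), (array([460, 193,  16,   3,  25], dtype=int32), array([466.8, 194.2])), (array([457, 202,  19,  26, 287], dtype=int32), array([464.9, 216.3]))]
guard end [ 672.7 -108.6  165. ]
```

Run:
```python
import cv2
t=cv2.imread("pics/top0.png")[160:240,360:500]; 
cv2.imwrite("pics/topd.png",cv2.resize(t,None,fx=5.5,fy=5.5,interpolation=cv2.INTER_CUBIC))
```

```text
(no output)
```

View pics/topd.png

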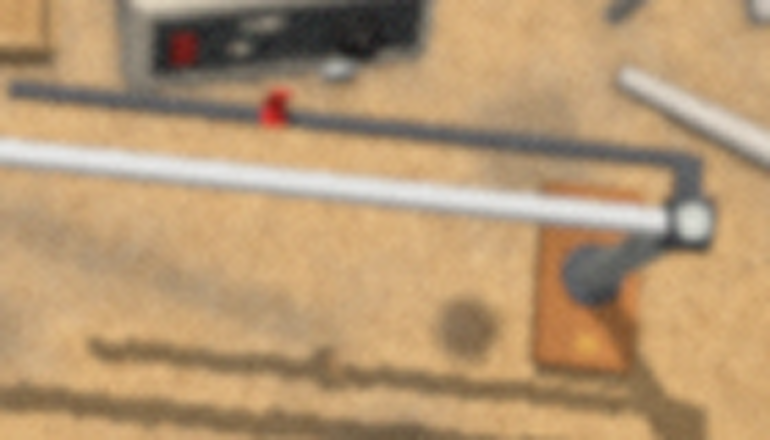

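The zoom shows the marker at topd about (275,107), the right post top at (689,220) and the rail parallel to the guard. Next I'll compute the poses.

```bash
cat > m2.py <<'E'
from h import *
np.set_printoptions(precision=1,suppress=True)
T=load("top");S=load("side")
tc=lambda x,y:(x/3.75+200-.37,y/3.75+130-.37); sc=lambda x,y:(x/4+240-.37,y/4+110-.37); td=lambda x,y:(x/5.5+360-.4,y/5.5+160-.4)
L=onz(T,*tc(404,190),177);Rr=onz(T,*td(691,220),177);print("posts",L,Rr,np.linalg.norm(L-Rr),(L+Rr)/2, np.degrees(np.arctan2(-(L-Rr)[0],(L-Rr)[1])))
for n,p in(("L",tc(437,181)),("gend",tc(606,174)),("gend2",td(10,90)),("gright",td(700,158))): print(n,onz(T,*p,165))
print("marker T z172",onz(T,*td(275,107),172)," tri",tri(ray(T,*td(275,107)),ray(S,*sc(479,472))))
h=cv2.cvtColor(T["color"],cv2.COLOR_RGB2HSV)[175:186,404:418];m=((h[...,0]<8)|(h[...,0]>170))&(h[...,1]>110)
v,u=np.nonzero(m);print("red px",len(u),u.mean()+404,v.mean()+175,u.min()+404,u.max()+404,v.min()+175,v.max()+175)
print(" ->",onz(T,u.mean()+404,v.mean()+175,172))
h=cv2.cvtColor(S["color"],cv2.COLOR_RGB2HSV)[215:245,350:366];m=((h[...,0]<8)|(h[...,0]>170))&(h[...,1]>110)
v,u=np.nonzero(m);print("red S",len(u),u.mean()+350,v.mean()+215,v.min()+215,v.max()+215)
print("tab S z153",onz(S,276.2,149.9,153),"stem foot S z8",onz(S,*sc(137,353),8), "tab topmid S z176",onz(S,*sc(150,126),176))
for p in((62,440),(65,447),(75,455)): print("tab T z176",onz(T,*tc(*p),176))
print("gate tip",tri(ray(T,*tc(345,105)),ray(S,*sc(472,78))))
for n,p,z in(("flux cap",(340,55),108),("jar lid",(105,215),64),("spool",(230,122),28)):print(n,onz(T,*tc(*p),z))
s=arm.state();print(R.from_rotvec(s["tool_rot"]).as_matrix(),s["clock"])
# detailed tab crop
a=cv2.resize(T["color"][230:275,205:255,::-1],None,fx=12,fy=12,interpolation=cv2.INTER_CUBIC);cv2.imwrite("pics/tab.png",a)
E
python3 m2.py
```

```text
posts [661.   19.2 177. ] [ 612.1 -395.5  177. ] 417.5948589637384 [ 636.6 -188.2  177. ] -6.722927854909963
L [669.1  -1.  165. ]
gend [ 672.7 -107.4  165. ]
gend2 [ 672.9 -107.8  165. ]
gright [ 641. -405.  165.]
marker T z172 [ 663.2 -220.3  172. ]  tri (array([ 664.6, -220.5,  171.6]), np.float64(2.6979169481312892))
red px 28 409.35714285714283 179.39285714285714 407 411 176 182
 -> [ 662.4 -219.7  172. ]
red S 33 357.6969696969697 227.15151515151516 220 231
tab S z153 [501.6 229.4 153. ] stem foot S z8 [490.2 232.2   8. ] tab topmid S z176 [504.7 234.3 176. ]
tab T z176 [506.6 229.4 176. ]
tab T z176 [502.3 227.4 176. ]
tab T z176 [497.4 221.  176. ]
gate tip (array([692.2,  48.6, 272.2]), np.float64(1.0133136271713752))
flux cap [767.8  65.6 108. ]
jar lid [668.4 230.5  64. ]
spool [741.9 150.4  28. ]
[[ 0.9  0.3 -0. ]
 [ 0.3 -0.9  0. ]
 [ 0.  -0.  -1. ]] 0.3
```

View pics/tab.png

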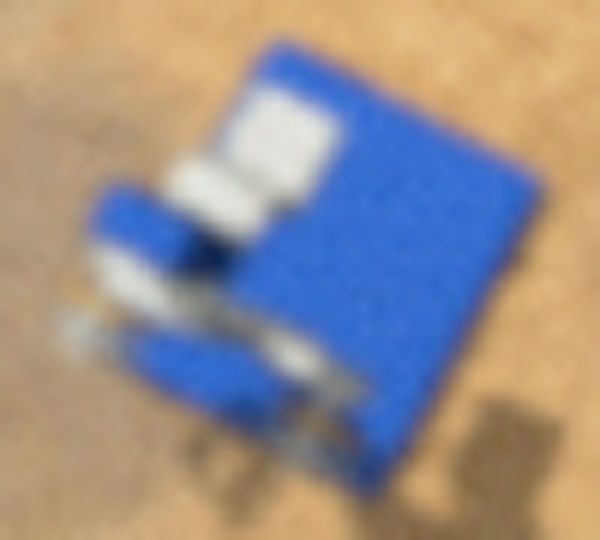

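The tab crop shows the tab's top face centred near tab.png (140,235), with plate corners at (280,40), (540,190) and (370,490). Both views put the grip at about (502,229) with yaw about -29°. The stand is at (637,-188) with yaw -6.7°, and the marker is at stand y of about -28.7.

First I turn the tool to yaw 151° while rising.

Emit:
apply_moves --pt "0 0 -0.008 0 0 -10 1" --pt "0 0 -0.008 0 0 -10 1" --pt "0 0 -0.008 0 0 -10 1" --pt "0 0 -0.008 0 0 -10 1" --pt "0 0 -0.008 0 0 -10 1" --pt "0 0 -0.008 0 0 -10 1" --pt "0 0 -0.008 0 0 -10 1" --pt "0 0 -0.008 0 0 -10 1" --pt "0 0 -0.008 0 0 -10 1" --pt "0 0 -0.008 0 0 -10 1" --pt "0 0 -0.008 0 0 -10 1" --pt "0 0 -0.008 0 0 -10 1" --pt "0 0 -0.008 0 0 -10 1" --pt "0 0 0 0 0 -0.5 1"

```text
clock: 2.05
eef_pos: [227.1, -609.4, 335.7]
tool_rot: [0.79, 3.04, -0.001]
force: [-0.2, 0.1, -0.2]
width: 0.997
gripper_force: 0.0
```

```bash
cat > go.py <<'E'
from h import *
import sys
np.set_printoptions(precision=2,suppress=True)
def delta(p,yaw):
    s=arm.state();M=R.from_rotvec(s["tool_rot"]);y=np.radians(yaw)
    G=R.from_matrix([[np.cos(y),np.sin(y),0],[np.sin(y),-np.cos(y),0],[0,0,-1]])
    print("t",s["clock"],"pos",s["eef_pos"],"q",s["joint_positions"],"F",s["force"],"w",s["width"])
    print("local mm",M.inv().apply(np.array(p)-s["eef_pos"]),"turn deg",(M.inv()*G).as_rotvec(degrees=True))
if __name__=="__main__": a=list(map(float,sys.argv[1:]));delta(a[:3],a[3])
E
python3 go.py 470 -150 335 151; python3 go.py 502 229 335 151
```

```text
t 2.05 pos [ 227.14 -609.36  335.71] q [ 1.78  0.54 -0.93  1.41  0.43  1.4   1.92] F [-0.25  0.1  -0.2 ] w 0.9972123856541841
local mm [ 11.47 519.48   0.59] turn deg [-0.01  0.06 -0.13]
t 2.05 pos [ 227.14 -609.36  335.71] q [ 1.78  0.54 -0.93  1.41  0.43  1.4   1.92] F [-0.25  0.1  -0.2 ] w 0.9972123856541841
local mm [168.01 866.12   0.36] turn deg [-0.01  0.06 -0.13]
```

Emit:
apply_moves --pt "0.001 0.04 0 0 0 0 1" --pt "0.001 0.04 0 0 0 0 1" --pt "0.001 0.04 0 0 0 0 1" --pt "0.001 0.04 0 0 0 0 1" --pt "0.001 0.04 0 0 0 0 1" --pt "0.001 0.04 0 0 0 0 1" --pt "0.001 0.04 0 0 0 0 1" --pt "0.001 0.04 0 0 0 0 1" --pt "0.001 0.04 0 0 0 0 1" --pt "0.001 0.04 0 0 0 0 1" --pt "0.001 0.04 0 0 0 0 1" --pt "0 0.04 0 0 0 0 1" --pt "0 0.039 0 0 0 0 1"

```text
clock: 3.68
eef_pos: [469.7, -149.0, 335.1]
tool_rot: [0.795, 3.039, -0.001]
force: [0.7, -0.0, -0.1]
width: 1.0
gripper_force: 0.0
```

```bash
python3 go.py 502 229 335 151
```

```text
t 3.675 pos [ 469.73 -148.95  335.1 ] q [ 1.28  0.25 -1.18  1.79  0.24  1.27  1.09] F [ 0.66 -0.01 -0.1 ] w 0.9995466353321666
local mm [156.86 345.38  -0.14] turn deg [-0.03  0.01 -0.31]
```

Emit:
apply_moves --pt "0.0155 0.0345 0 0 0 0 1" --pt "0.0155 0.0345 0 0 0 0 1" --pt "0.0155 0.0345 0 0 0 0 1" --pt "0.0155 0.0345 0 0 0 0 1" --pt "0.0155 0.0345 0 0 0 0 1" --pt "0.016 0.0345 0 0 0 0 1" --pt "0.016 0.0345 0 0 0 0 1" --pt "0.016 0.0345 0 0 0 0 1" --pt "0.016 0.0345 0 0 0 0 1" --pt "0.016 0.0345 0 0 0 0 1" --pt "0 0 0 0 0 0 1"

```text
clock: 5.05
eef_pos: [497.9, 231.9, 335.2]
tool_rot: [-0.783, -3.041, -0.003]
force: [-0.4, -0.4, -0.5]
width: 0.998
gripper_force: 0.0
```

```bash
python3 go.py 502 229 142 151
```

```text
t 5.05 pos [497.89 231.91 335.2 ] q [ 0.41  0.41 -1.16  1.66  0.38  1.33  0.25] F [-0.4  -0.41 -0.52] w 0.9978432475279944
local mm [ -5.3   -0.84 193.19] turn deg [ 0.08 -0.09  0.11]
```

Emit:
apply_moves --pt "0 0 0.03 0 0 0 1" --pt "0 0 0.03 0 0 0 1" --pt "0 0 0.03 0 0 0 1" --pt "0 0 0.01 0 0 0 1" --pt "0 0 0 0 0 0 1" --pt "0 0 0 0 0 0 1"

```text
clock: 5.8
eef_pos: [500.1, 228.3, 236.5]
tool_rot: [0.789, 3.039, 0.002]
force: [1.2, -0.3, 0.4]
width: 0.999
gripper_force: 0.0
```

```bash
python3 go.py 502 229 142 151
python3 - <<'E'
from h import *
for n,b in(("top",(200,190,300,290)),("side",(230,90,330,220))):
    f=load(n);x0,y0,x1,y1=b;print(proj(f,(502,229,159)),proj(f,arm.state()["eef_pos"]))
    a=cv2.resize(f["color"][y0:y1,x0:x1,::-1],(400,400 if n=="top" else 520),interpolation=cv2.INTER_CUBIC)
    b0=a if n=="top" else None
    if n=="top":A=a
    else: cv2.imwrite("pics/hover.png",np.hstack([np.vstack([A,np.zeros((120,400,3),np.uint8)]),a]))
E
```

```text
t 5.8 pos [500.09 228.28 236.51] q [ 0.35  0.5  -1.09  1.79  0.48  1.15  0.17] F [ 1.17 -0.29  0.38] w 0.9990916940760053
local mm [-1.21  1.43 94.52] turn deg [ 0.08  0.07 -0.11]
[217.93415144 249.40859322] [210.14163275 248.04723692]
[276.28776182 147.85333297] [274.59406049 120.11910658]
```

View pics/hover.png

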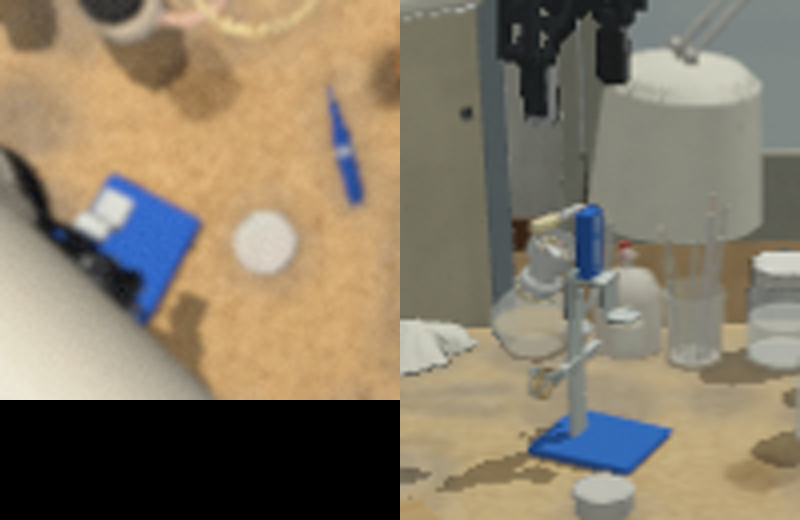

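The hover shows the fingers straddling the tab (right panel fingers at x 535 and 612, tab at 590), matching the projections. Next I descend and close.

Emit:
apply_moves --pt "-0.001 0.001 0.024 0 0 0 1" --pt "0 0 0.024 0 0 0 1" --pt "0 0 0.024 0 0 0 1" --pt "0 0 0.018 0 0 0 1" --pt "0 0 0 0 0 0 1" --pt "0 0 0 0 0 0 0" --pt "0 0 0 0 0 0 0" --pt "0 0 0 0 0 0 0" --pt "0 0 0 0 0 0 0" --pt "0 0 0 0 0 0 0" --pt "0 0 0 0 0 0 0" --grip_force 50

```text
clock: 7.28
eef_pos: [501.2, 228.9, 145.8]
tool_rot: [0.788, 3.04, 0.002]
force: [1.4, 0.9, 3.2]
width: 0.226
gripper_force: 49.7
```

```bash
python3 go.py 502 229 142 151
```

```text
t 7.275 pos [501.21 228.88 145.78] q [ 0.28  0.6  -1.    1.87  0.6   1.    0.09] F [1.45 0.86 3.19] w 0.22602102934977317
local mm [-0.63  0.48  3.78] turn deg [ 0.07  0.03 -0.05]
```

Emit:
apply_moves --pt "0 0 -0.01 0 0 0 0" --pt "0 0 -0.02 0 0 0 0" --pt "0 0 -0.02 0 0 -5.6 0" --pt "0 0 -0.02 0 0 -5.6 0" --pt "0 0 -0.016 0 0 -5.6 0" --pt "0 0 0 0 0 -5.5 0" --pt "0 0 0 0 0 0 0"

```text
clock: 8.15
eef_pos: [500.7, 228.2, 232.1]
tool_rot: [0.187, 3.136, -0.0]
force: [-0.6, -0.7, -3.5]
width: 0.228
gripper_force: 49.1
```

```bash
python3 go.py 584 -41 231 173.3
```

```text
t 8.15 pos [500.68 228.19 232.11] q [ 0.4   0.55 -1.18  1.79  0.55  1.18  0.5 ] F [-0.55 -0.7  -3.54] w 0.22781488659187316
local mm [-114.69 -257.4     1.16] turn deg [-0.    0.01 -0.12]
```

Emit:
apply_moves --pt "-0.0115 -0.0257 0 0 0 0 0" --pt "-0.0115 -0.0257 0 0 0 0 0" --pt "-0.0115 -0.0257 0 0 0 0 0" --pt "-0.0115 -0.0257 0 0 0 0 0" --pt "-0.0115 -0.0257 0 0 0 0 0" --pt "-0.0115 -0.0257 0 0 0 0 0" --pt "-0.0115 -0.0257 0 0 0 0 0" --pt "-0.0115 -0.0257 0 0 0 0 0" --pt "-0.0115 -0.0257 0 0 0 0 0" --pt "-0.0112 -0.0257 0 0 0 -0.1 0" --pt "0 0 0 0 0 0 0" --pt "0 0 0 0 0 0 0"

```text
clock: 9.65
eef_pos: [584.0, -39.6, 231.4]
tool_rot: [-0.184, -3.136, -0.001]
force: [0.4, 0.3, -3.0]
width: 0.222
gripper_force: 49.3
```

```bash
python3 go.py 653.3 -49 231 173.3
python3 - <<'E'
from h import *
f=load("side");print(proj(f,(584,-41,85+159)))
g=load("top")
a=cv2.resize(f["color"][110:260,260:400,::-1],None,fx=3,fy=3,interpolation=cv2.INTER_CUBIC)
b=cv2.resize(g["color"][140:290,270:390,::-1],None,fx=3,fy=3,interpolation=cv2.INTER_CUBIC)
cv2.imwrite("pics/pre.png",np.hstack([a,b]))
E
```

```text
t 9.65 pos [583.95 -39.58 231.42] q [ 0.84  0.62 -1.16  1.7   0.6   1.22  0.99] F [ 0.39  0.34 -2.99] w 0.2224571257205577
local mm [-69.98  -1.26   0.38] turn deg [ 0.04 -0.03 -0.01]
[311.63806438 156.53542885]
```

View pics/pre.png

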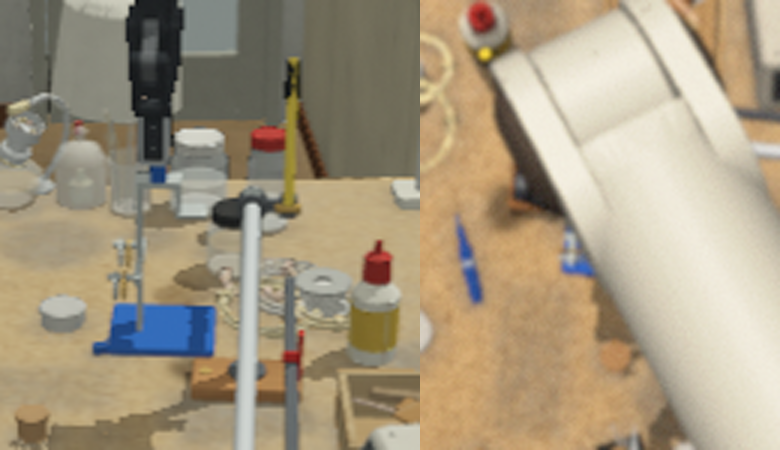

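The picture shows the carrier upright in the gripper, with the tab at (157,172), the hook open side toward the rail and the plate clear. Next I move it over the rail.

Emit:
apply_moves --pt "-0.014 0 0 0 0 0 0" --pt "-0.014 0 0 0 0 0 0" --pt "-0.014 0 0 0 0 0 0" --pt "-0.014 0 0 0 0 0 0" --pt "-0.014 -0.001 0 0 0 0 0" --pt "0 0 0 0 0 0 0" --pt "0 0 0 0 0 0 0"

```text
clock: 10.62
eef_pos: [653.5, -49.0, 231.0]
tool_rot: [-0.182, -3.136, -0.001]
force: [-0.3, -0.2, -3.9]
width: 0.225
gripper_force: 49.4
```

```bash
python3 go.py 653.3 -49 194 173.3
python3 - <<'E'
from h import *
f=load("side")
for P in((653.3,-49,165),(653.3,-49,210)):print(proj(f,P))
a=cv2.resize(f["color"][140:220,310:370,::-1],None,fx=7,fy=7,interpolation=cv2.INTER_CUBIC)
cv2.imwrite("pics/over.png",a)
E
```

```text
t 10.625 pos [653.52 -48.98 231.05] q [ 0.72  0.73 -1.09  1.52  0.66  1.3   1.01] F [-0.34 -0.2  -3.88] w 0.22512747125958274
local mm [ 0.19 -0.06 37.05] turn deg [ 0.02 -0.05  0.07]
[343.48143098 190.83579519]
[344.04577074 172.07423507]
```

View pics/over.png

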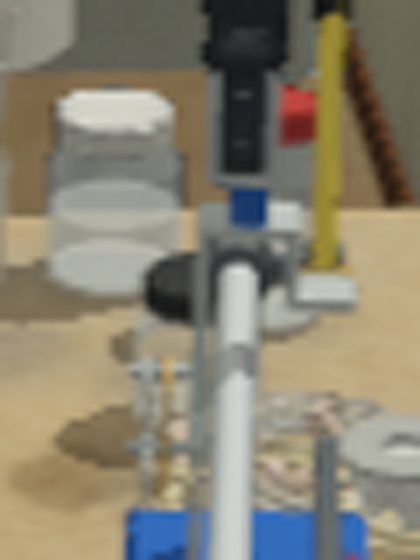

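The hook opening spans x of about 212–272 in the picture (centre 243, expected 238) with the rail at about 236. The hook is roughly 1–2 mm too far forward, so I correct slightly and lower.

Emit:
apply_moves --pt "0.0015 0 0 0 0 0 0" --pt "0 0 0.008 0 0 0 0" --pt "0 0 0.008 0 0 0 0" --pt "0 0 0.008 0 0 0 0" --pt "0 0 0.006 0 0 0 0" --pt "0 0 0 0 0 0 0" --pt "0 0 0 0 0 0 0"

```text
clock: 11.55
eef_pos: [652.5, -49.1, 201.5]
tool_rot: [0.182, 3.136, 0.0]
force: [-0.4, -0.2, -3.2]
width: 0.224
gripper_force: 49.3
```

```bash
python3 go.py 653 -49 194 173.3
```

```text
t 11.55 pos [652.49 -49.09 201.5 ] q [ 0.72  0.75 -1.07  1.55  0.68  1.25  0.99] F [-0.36 -0.17 -3.19] w 0.22384378437324526
local mm [-0.49  0.14  7.5 ] turn deg [0.01 0.02 0.05]
```

Emit:
apply_moves --pt "0 0 0.004 0 0 0 0" --pt "0 0 0.003 0 0 0 0" --pt "0 0 0.002 0 0 0 0" --pt "0 0 0 0 0 0 0" --pt "0 0 0 0 0 0 0"

```text
clock: 12.18
eef_pos: [652.4, -49.1, 192.4]
tool_rot: [0.182, 3.136, 0.0]
force: [-0.3, -1.2, -3.9]
width: 0.221
gripper_force: 49.4
```

Emit:
apply_moves --pt "0 0 0.001 0 0 0 0" --pt "0 0 0 0 0 0 0" --pt "0 0 0 0 0 0 0"

```text
clock: 12.55
eef_pos: [652.5, -49.1, 191.7]
tool_rot: [0.182, 3.136, 0.0]
force: [-0.5, -0.2, -2.0]
width: 0.223
gripper_force: 49.8
```

Emit:
apply_moves --pt "0 0 -0.002 0 0 0 0" --pt "0 -0.0125 0 0 0 0 0" --pt "0 -0.0125 0 0 0 0 0" --pt "0 -0.0125 0 0 0 0 0" --pt "0 -0.0125 0 0 0 0 0" --pt "0 -0.0125 0 0 0 0 0" --pt "0 -0.0125 0 0 0 0 0" --pt "0 -0.0125 0 0 0 0 0" --pt "0 -0.0125 0 0 0 0 0" --pt "0 -0.0125 0 0 0 0 0" --pt "0 -0.0125 0 0 0 0 0" --pt "0 -0.0125 0 0 0 0 0" --pt "0 -0.0125 0 0 0 0 0" --pt "0 0 0 0 0 0 0" --pt "0 0 0 0 0 0 0"

```text
clock: 14.42
eef_pos: [635.0, -197.6, 193.4]
tool_rot: [0.182, 3.136, 0.001]
force: [0.3, 0.4, -3.1]
width: 0.226
gripper_force: 49.3
```

```bash
python3 go.py 633 -216.5 194 173.3
```

```text
t 14.425 pos [ 634.99 -197.55  193.39] q [ 0.93  0.78 -1.06  1.53  0.7   1.25  1.22] F [ 0.25  0.43 -3.06] w 0.22647914459396895
local mm [ -0.21 -19.05  -0.63] turn deg [0.04 0.01 0.07]
```

Emit:
apply_moves --pt "0 -0.01 0 0 0 0 0" --pt "0 -0.009 0 0 0 0 0" --pt "0 0 0 0 0 0 0" --pt "0 0 0.001 0 0 0 0" --pt "0 0 0.001 0 0 0 0" --pt "0 0 0 0 0 0 0" --pt "0 0 0 0 0 0 0.4" --pt "0 0 0 0 0 0 0.5" --pt "0 0 0 0 0 0 0.6" --pt "0 0 0 0 0 0 0.8" --pt "0 0 0 0 0 0 0.8" --grip_force 20

```text
clock: 15.8
eef_pos: [632.8, -217.1, 191.4]
tool_rot: [0.182, 3.136, -0.0]
force: [0.1, -0.1, -0.6]
width: 0.798
gripper_force: 0.0
```

Emit:
apply_moves --pt "0 0 -0.02 0 0 0 0.8" --pt "0 0 -0.03 0 0 0 0.8" --pt "0 0 -0.04 0 0 0 0.8" --pt "0 0 -0.05 0 0 0 0.8" --pt "0.04 0 -0.02 0 0 0 0.8" --pt "0.05 0 0 0 0 0 0.8" --pt "0.05 0 0 0 0 0 0.8" --pt "0.05 0 0 0 0 0 0.8" --pt "0 0 0 0 0 0 0.8"

```text
clock: 16.92
eef_pos: [440.2, -197.5, 351.5]
tool_rot: [-0.192, -3.132, 0.008]
force: [1.0, -1.0, 0.1]
width: 0.802
gripper_force: 0.0
```

```bash
python3 go.py 633 -216.5 194 173.3
python3 - <<'E'
from h import *
f=load("side");g=load("top")
a=cv2.resize(f["color"][170:270,310:390,::-1],None,fx=5,fy=5,interpolation=cv2.INTER_CUBIC)
b=cv2.resize(g["color"][160:240,360:440,::-1],(400,400),interpolation=cv2.INTER_CUBIC)
cv2.imwrite("pics/hung.png",np.hstack([a,np.vstack([b,np.zeros((100,400,3),np.uint8)])]))
print(proj(g,(633.6,-216.5,222)),proj(g,(633.6,-216.5,54)))
E
```

```text
t 16.925 pos [ 440.24 -197.46  351.55] q [ 1.56  0.32 -1.43  1.78  0.33  1.33  1.5 ] F [ 0.99 -0.97  0.09] w 0.8021218852067477
local mm [-194.14    5.5   156.91] turn deg [-0.3  -0.18 -0.33]
[411.84350034 187.49594192] [401.38520041 199.64906762]
```

View pics/hung.png

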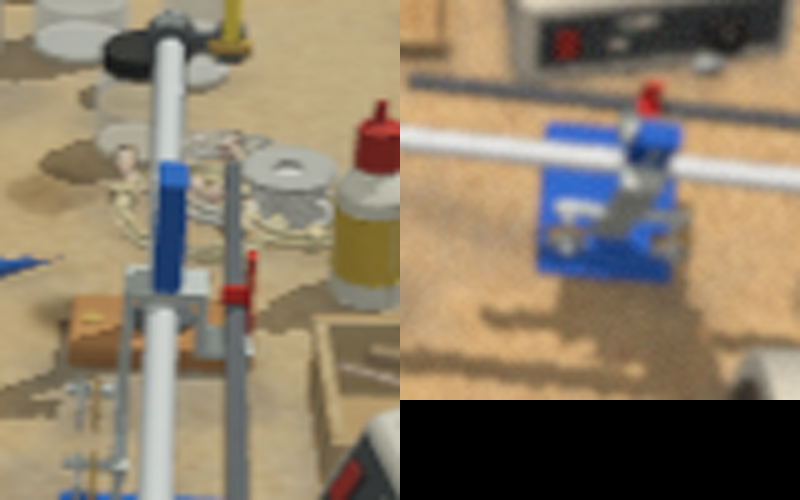

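The carrier hangs on the rail: the tab is at (655,140) in the top panel next to the red marker at (650,100), and the toe is under the guard in the side panel. I'll measure the alignment more finely.

Run:
```python
from h import *
np.set_printoptions(precision=2,suppress=True)
g=load("top");c=g["color"].astype(int)
for v in range(183,194): print(v,[tuple(c[v,u]) for u in range(404,419)])
yd=np.array([.1167,.993]);o=np.array([637,-188])
for v in range(176,183):
    w=np.clip(c[v,402:420,0]-c[v,402:420,1:].max(1)-45,0,None)
    if w.sum()>60: u=(w*np.arange(402,420)).sum()/w.sum(); print("red",v,u,w.sum())
for v in (185,186,187,188,189):
    w=np.clip(c[v,400:422,2]-c[v,400:422,0]-20,0,None); u=(w*np.arange(400,422)).sum()/w.sum();print("blue",v,u,(onz(g,u,v,222)[:2]-o)@yd)
```

```text
183 [(np.int64(148), np.int64(143), np.int64(130)), (np.int64(146), np.int64(146), np.int64(139)), (np.int64(150), np.int64(147), np.int64(142)), (np.int64(151), np.int64(131), np.int64(135)), (np.int64(153), np.int64(110), np.int64(124)), (np.int64(154), np.int64(95), np.int64(122)), (np.int64(154), np.int64(97), np.int64(122)), (np.int64(145), np.int64(99), np.int64(117)), (np.int64(134), np.int64(113), np.int64(116)), (np.int64(127), np.int64(113), np.int64(113)), (np.int64(130), np.int64(118), np.int64(113)), (np.int64(129), np.int64(118), np.int64(109)), (np.int64(128), np.int64(115), np.int64(103)), (np.int64(123), np.int64(110), np.int64(92)), (np.int64(124), np.int64(109), np.int64(92))]
184 [(np.int64(158), np.int64(152), np.int64(143)), (np.int64(172), np.int64(171), np.int64(164)), (np.int64(174), np.int64(174), np.int64(172)), (np.int64(150), np.int64(152), np.int64(167)), (np.int64(117), np.int64(122), np.int64(166)), (np.int64(106), np.int64(108), np.int64(170)), (np.int64(112), np.int64(113), np.int64(175)), (np.int64(112), np.int64(114), np.int64(167)), (np.int64(117)
[... 6323 characters left out ...]
), np.int64(136)), (np.int64(178), np.int64(180), np.int64(178)), (np.int64(210), np.int64(206), np.int64(204)), (np.int64(223), np.int64(223), np.int64(218)), (np.int64(225), np.int64(223), np.int64(223)), (np.int64(225), np.int64(223), np.int64(222))]
red 176 410.6934306569343 137
red 177 410.3937823834197 193
red 178 409.7183908045977 174
red 179 409.09767441860464 215
red 180 408.94520547945206 292
red 181 409.0182370820669 329
red 182 409.2478632478632 234
blue 185 410.4174624829468 -25.055979257630952
blue 186 408.8026941362916 -21.63679193258007
blue 187 408.2068965517241 -20.493556451360146
blue 188 408.38963963963965 -21.087044508718076
blue 189 408.8129411764706 -22.216436167540262
```

```bash
python3 - <<'E'
from h import *
np.set_printoptions(precision=2,suppress=True)
g=load("top");yd=np.array([.1167,.993]);xd=np.array([.993,-.1167]);o=np.array([637,-188])
for n,u,v,z in(("mtop",410.55,176.7,189),("mmid",409.36,179.4,172),("mlow",409.0,181,169),("tab",411.1,187,222)):
    p=onz(g,u,v,z)[:2]-o;print(n,p@xd,p@yd)
E
python3 go.py 700 95 360 173.3
```

```text
mtop 31.751136895964105 -28.43876046893259
mmid 28.878801050944862 -28.549488522441475
mlow 25.62757924150524 -28.429003269979223
tab 0.891699769368559 -26.947338004069103
t 17.125 pos [ 445.5  -194.52  352.34] q [ 1.55  0.33 -1.43  1.77  0.33  1.33  1.5 ] F [0.01 0.08 0.01] w 0.7990628967628358
local mm [-219.71  316.75   -7.22] turn deg [-0.01  0.12  0.13]
```

The alignment is within about 1.5 mm, so I leave it. Now the gate: fingers shut, move to outside the gate.

Emit:
apply_moves --pt "-0.0218 0.0308 0 0 0 0 0" --pt "-0.0218 0.0308 0 0 0 0 0" --pt "-0.0218 0.0308 0 0 0 0 0" --pt "-0.0218 0.0308 0 0 0 0 0" --pt "-0.0218 0.0308 0 0 0 0 0" --pt "-0.0218 0.0308 0 0 0 0 0" --pt "-0.0218 0.0308 0 0 0 0 0" --pt "-0.0218 0.0308 0 0 0 0 0" --pt "-0.0218 0.0308 0 0 0 0 0" --pt "-0.0218 0.0308 0 0 0 0 0" --pt "0 0 0 0 0 0 0" --pt "0 0 0 0 0 0 0"

```text
clock: 18.62
eef_pos: [696.2, 87.6, 350.5]
tool_rot: [-0.178, -3.135, -0.0]
force: [0.3, -0.0, -0.7]
width: 0.001
gripper_force: 0.0
```

```bash
python3 go.py 697.5 86.7 250 173.3
```

```text
t 18.625 pos [696.22  87.57 350.51] q [ 0.43  0.7  -1.08  1.23  0.61  1.54  0.91] F [ 0.25 -0.05 -0.7 ] w 0.0011463129936266799
local mm [ -1.5   -0.74 100.51] turn deg [ 0.01 -0.08  0.2 ]
```

Emit:
apply_moves --pt "-0.0015 0 0.025 0 0 0 0" --pt "0 0 0.025 0 0 0 0" --pt "0 0 0.025 0 0 0 0" --pt "0 0 0.017 0 0 0 0" --pt "0 0 0 0 0 0 0" --pt "0 -0.009 0 0 0 0 0" --pt "0 -0.009 0 0 0 0 0" --pt "0 -0.009 0 0 0 0 0" --pt "0 -0.009 0 0 0 0 0" --pt "0 -0.009 0 0 0 0 0" --pt "0 -0.009 0 0 0 0 0" --pt "0 0 0 0 0 0 0"

```text
clock: 20.12
eef_pos: [691.4, 30.0, 258.9]
tool_rot: [-0.185, -3.135, 0.002]
force: [-0.1, -0.8, -0.2]
width: -0.001
gripper_force: 0.0
```

```bash
python3 go.py 688.7 12.3 165 173.3
python3 - <<'E'
from h import *
f=load("side")
cv2.imwrite("pics/gate.png",cv2.resize(f["color"][90:240,290:420,::-1],None,fx=4,fy=4,interpolation=cv2.INTER_CUBIC))
E
```

```text
t 20.125 pos [691.42  30.01 258.86] q [ 0.54  0.75 -1.06  1.39  0.65  1.37  0.93] F [-0.08 -0.84 -0.2 ] w -0.0012635102319684764
local mm [  0.56 -17.81  93.88] turn deg [-0.06 -0.03 -0.07]
```

View pics/gate.png

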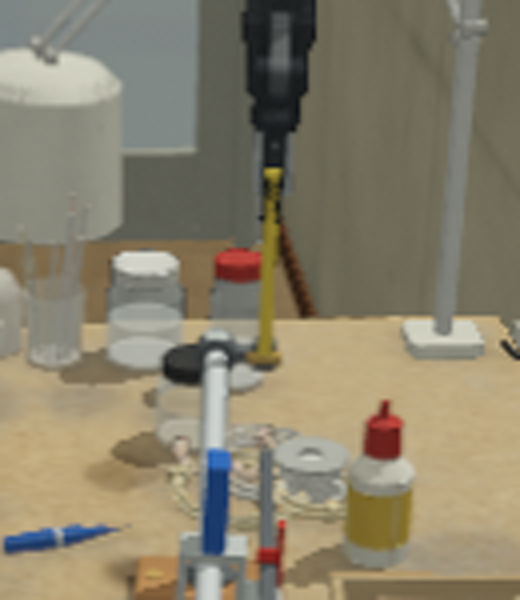

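The finger is behind the bar, in line with it (picture x about 270). Next I sweep the gate down.

Emit:
apply_moves --pt "0 -0.007 0 0 0 0 0" --pt "0 -0.007 0 0 0 0 0" --pt "0 -0.007 0 0 0 0 0" --pt "0 -0.0079 0.0026 0 0 0 0" --pt "0 -0.0079 0.0026 0 0 0 0" --pt "0 -0.0079 0.0026 0 0 0 0" --pt "0 -0.007 0.0046 0 0 0 0" --pt "0 -0.007 0.0046 0 0 0 0" --pt "0 -0.007 0.0046 0 0 0 0" --pt "0 -0.0055 0.0062 0 0 0 0" --pt "0 -0.0055 0.0062 0 0 0 0" --pt "0 -0.0055 0.0062 0 0 0 0" --pt "0 0 0 0 0 0 0"

```text
clock: 21.8
eef_pos: [681.5, -50.7, 218.1]
tool_rot: [-0.184, -3.135, 0.001]
force: [0.5, -0.4, -0.1]
width: -0.002
gripper_force: 0.0
```

```bash
python3 go.py 688.7 12.3 165 173.3
```

```text
t 21.8 pos [681.51 -50.72 218.13] q [ 0.67  0.77 -1.04  1.46  0.67  1.3   1.02] F [ 0.52 -0.43 -0.15] w -0.0017764974982644802
local mm [ 0.15 63.45 53.1 ] turn deg [-0.02 -0.07 -0.  ]
```

Emit:
apply_moves --pt "0 -0.0038 0.0074 0 0 0 0" --pt "0 -0.0038 0.0074 0 0 0 0" --pt "0 -0.0038 0.0074 0 0 0 0" --pt "0 -0.0018 0.008 0 0 0 0" --pt "0 -0.0018 0.008 0 0 0 0" --pt "0 -0.0015 0.006 0 0 0 0" --pt "0 0 0 0 0 0 0" --pt "0 0 0 0 0 0 0"

```text
clock: 22.8
eef_pos: [680.1, -66.0, 175.0]
tool_rot: [0.182, 3.136, 0.0]
force: [-1.2, 0.0, 1.1]
width: -0.002
gripper_force: 0.0
```

Emit:
apply_moves --pt "0 0 0.001 0 0 0 0" --pt "0 0 0.001 0 0 0 0" --pt "0 0 0 0 0 0 0" --pt "0 0 0 0 0 0 0"

```text
clock: 23.3
eef_pos: [680.0, -66.2, 173.0]
tool_rot: [0.182, 3.136, -0.0]
force: [-0.5, -1.4, 0.5]
width: 0.003
gripper_force: 0.1
```

Emit:
apply_moves --pt "0 0 0.001 0 0 0 0" --pt "0 0 0.001 0 0 0 0" --pt "0 0 0 0 0 0 0"

```text
clock: 23.68
eef_pos: [680.2, -66.3, 171.9]
tool_rot: [0.183, 3.136, -0.001]
force: [-2.3, 0.6, 5.7]
width: -0.003
gripper_force: 2.9
```

Emit:
apply_moves --pt "0 0 0.001 0 0 0 0" --pt "0 0 0 0 0 0 0" --pt "0 0 0 0 0 0 0"

```text
clock: 24.05
eef_pos: [680.3, -66.3, 171.7]
tool_rot: [0.183, 3.135, -0.001]
force: [-2.3, -0.5, 9.9]
width: -0.003
gripper_force: 4.8
```

Emit:
apply_moves --pt "0 0 -0.01 0 0 0 0" --pt "0 0 -0.03 0 0 0 0" --pt "0 0 -0.04 0 0 0 0" --pt "0 0 -0.05 0 0 0 0" --pt "0 0 -0.05 0 0 0 0" --pt "0.04 0.02 0 0 0 0 0" --pt "0.05 0.02 0 0 0 0 0" --pt "0.05 0.02 0 0 0 0 0" --pt "0.04 0.02 0 0 0 0 0" --pt "0 0 0 0 0 0 0"

```text
clock: 25.3
eef_pos: [508.0, 36.7, 350.4]
tool_rot: [0.175, 3.136, -0.005]
force: [1.6, -0.1, 0.1]
width: -0.002
gripper_force: 0.0
```

```bash
python3 go.py 688.7 12.3 165 173.3
python3 - <<'E'
from h import *
f=load("side");g=load("top")
a=cv2.resize(f["color"][130:270,300:400,::-1],None,fx=4,fy=4,interpolation=cv2.INTER_CUBIC)
b=cv2.resize(g["color"][140:280,290:390,::-1],None,fx=4,fy=4,interpolation=cv2.INTER_CUBIC)
cv2.imwrite("pics/end.png",np.hstack([a,b]))
E
```

```text
t 25.3 pos [507.99  36.66 350.36] q [ 0.94  0.36 -1.33  1.73  0.36  1.34  1.01] F [ 1.6  -0.07  0.14] w -0.001994001455173259
local mm [-182.21   -3.58  185.46] turn deg [-0.18  0.03  0.33]
```

View pics/end.png

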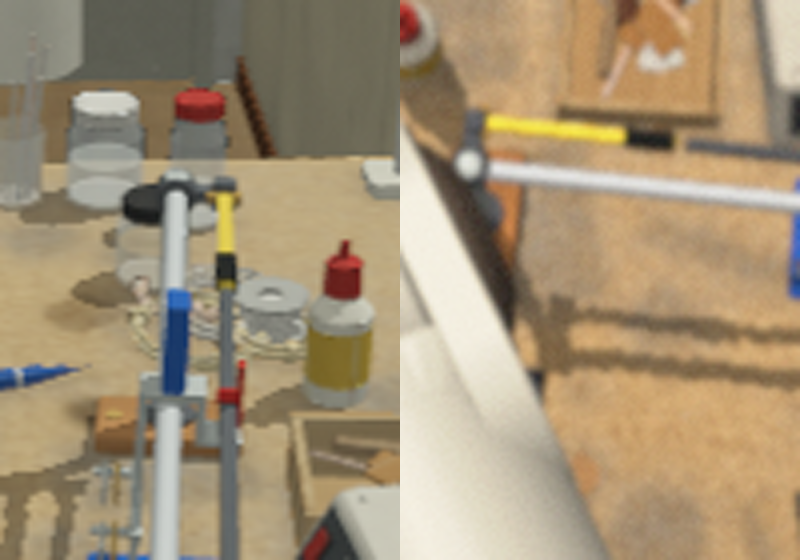

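The gate lies closed in line with the guard (side panel x about 227, top panel (485–672, 130)). The carrier hangs at the marker and the bystanders in view are where they were.

```bash
python3 -c "
from station import arm
print(arm.hand_in())"
```

```text
the job is handed in; nothing more can be done
None
```

The carrier hangs on the rail about 1.5 mm off the red marker by the top camera, the yellow gate is fully closed, nothing else was touched as far as I could see, and the job is handed in at about 25 s.

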